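# Put the mixed-up reagent bottles back in their colour dishes

## Task

At the testing desk the four reagent bottles stand in each other's dishes. Put every bottle back, standing upright, in the dish of its own cap colour, parking a bottle in the black spare dish on the way where you need to, so that the spare dish is empty again at the end. Never stand, drop or lay a bottle on the bench itself, and leave the white test cassette where it lies.

Things in the scene. Friction and masses are not known exactly. Their poses are not given: they have to be found in the camera images.
- red_bottle_mid (a point): Reagent bottle with a red cap and a red label band on its white round body, loose, about 70 g, 80 mm tall. Body 36 mm in diameter up to 50 mm, then a shoulder and the cap, 28 mm in diameter, from 60 to 80 mm. The point is on its axis, half-way up (40 mm above its underside, on the wide body); z is up along its axis.
- blue_bottle_mid (a point): Reagent bottle with a blue cap and a blue label band on its white round body, loose, about 70 g, 80 mm tall. Body 36 mm in diameter up to 50 mm, then a shoulder and the cap, 28 mm in diameter, from 60 to 80 mm. The point is on its axis, half-way up (40 mm above its underside, on the wide body); z is up along its axis.
- green_bottle_mid (a point): Reagent bottle with a green cap and a green label band on its white round body, loose, about 70 g, 80 mm tall. Body 36 mm in diameter up to 50 mm, then a shoulder and the cap, 28 mm in diameter, from 60 to 80 mm. The point is on its axis, half-way up (40 mm above its underside, on the wide body); z is up along its axis.
- yellow_bottle_mid (a point): Reagent bottle with a yellow cap and a yellow label band on its white round body, loose, about 70 g, 80 mm tall. Body 36 mm in diameter up to 50 mm, then a shoulder and the cap, 28 mm in diameter, from 60 to 80 mm. The point is on its axis, half-way up (40 mm above its underside, on the wide body); z is up along its axis.
- red_dish: The red dish, place of the red-capped bottle; at the start one of the other bottles stands in it. Round shallow dish fixed to the bench, 72 mm across, rim 13 mm high; flat inner floor 8 mm above the bench, about 60 mm across. Origin: centre of its underside, on the bench top; z up. Dish centres are at least 140 mm apart.
- blue_dish: The blue dish, place of the blue-capped bottle; at the start one of the other bottles stands in it. Round shallow dish fixed to the bench, 72 mm across, rim 13 mm high; flat inner floor 8 mm above the bench, about 60 mm across. Origin: centre of its underside, on the bench top; z up. Dish centres are at least 140 mm apart.
- green_dish: The green dish, place of the green-capped bottle; at the start one of the other bottles stands in it. Round shallow dish fixed to the bench, 72 mm across, rim 13 mm high; flat inner floor 8 mm above the bench, about 60 mm across. Origin: centre of its underside, on the bench top; z up. Dish centres are at least 140 mm apart.
- yellow_dish: The yellow dish, place of the yellow-capped bottle; at the start one of the other bottles stands in it. Round shallow dish fixed to the bench, 72 mm across, rim 13 mm high; flat inner floor 8 mm above the bench, about 60 mm across. Origin: centre of its underside, on the bench top; z up. Dish centres are at least 140 mm apart.
- spare_dish: Black spare dish, empty at the start, the parking place. Round shallow dish fixed to the bench, 72 mm across, rim 13 mm high; flat inner floor 8 mm above the bench, about 60 mm across. Origin: centre of its underside, on the bench top; z up. Dish centres are at least 140 mm apart.
- cassette_mid (a point): White test cassette lying loose among the dishes, 70 x 22 x 6 mm (x along its length), a test in progress: to be left alone. The point is its centre.

How it is judged:
By the outcome, as a careful person would: the job done as asked, in the order asked, and still so for the second after the job is handed in, with the robot touching nothing.
It also fails if it takes over 133 s, if anything falls off the work surface, if the arm or the gripper's body presses on something with over 40 N, if the wrist force passes 120 N, or if a joint passes its speed limit or range.

## Robot

A 6-joint arm with a two-finger parallel gripper is mounted at the origin on the work surface. World frame = base frame: x ahead of the robot, y to its left, z up, the work surface at z = 0. Lengths are in m, angles in rad, forces in N, time in s.
With the tool pointing down it reaches from about 0.25 to 0.85 m from the base axis. Payload 12.5 kg.
Tool frame: the origin (TCP) lies where the fingers leave the gripper's body, on its centre line; the fingertips stand 84 mm ahead of it and the grasp point (between the pads) lies 65 mm ahead of it; z points along the fingers, y is the direction in which the jaws open and shut (so a half turn about z gives the same grasp; the last joint's range is limited). The gripper opens to 93 mm and grips with 3 to 60 N. Pads are 15 mm wide; open, the fingers measure 128 mm over their backs; the gripper's body (75 mm by 188 mm) begins 65 mm behind the grasp point.
Start: joints at [1.128, 0.351, 1.652, -0, 1.139, -0.085], TCP at [0.193, 0.515, 0.303] pointing down, gripper open.
Joint ranges: [-2.75, 2.75], [-0.79, 2.1], [0.01, 2.65], [-1.57, 4.71], [0.07, 3.14], [-2.87, 2.87]. Speed limits (rad/s): [2.22, 2.22, 2.79, 3.14, 3.14, 3.14].

## Interface

Orientations are given as a rotation vector (axis times angle).
In Python, from plant import ctrl gives the robot as it stands. The module is installed in compiled form; this text tells all that it offers.
- The arm moves only by the shell command python3 -m inch 'ROWS' [FORCE]. ROWS is text: rows parted by semicolons, each of 5 numbers parted by spaces: the shift along the tool's x, y, z in m, then the turn about the tool's z in degrees, then the closure in counts, from 0 (fully open) to 255 (shut). A call has 1 to 10 rows; each row is the pose to reach, as a shift and turn from the pose measured when the call began, along the tool's axes at that moment; what a row does not reach only later rows make up. A row lasts 1/10 s, in which the tool goes at most 50 mm and 8.59 degrees, less where a joint would pass 70% of its speed; a pose out of reach is approached as far as the arm can. A call with a gripper value outside its range is refused whole. The fingers move at their own pace and stop on an object; FORCE is the grip in N (left out, the last holds). Time passes only in rows, so rows that repeat a pose let the fingers close. It gives the time, the measured TCP pose, the force and the opening at its end, in the units of the state.
- ctrl.sense(): the state, without advancing time (a new reading comes with each control period).
- ctrl.camera(name): name is "scene" or "side" or "wrist"; returns the picture (400x640x3 uint8, red, green, blue); there is no depth.
- ctrl.camera_params(name): a dict with "fx", "fy", "cx", "cy" (pixels), "k1" (the pictures are not rectified: a ray, as slopes to the right and down, at radius r is drawn at 1 + k1 r^2 times it, then the intrinsics apply), "camera_from_world" (4x4, takes a point from world to camera coordinates); the wrist camera has in their place "mount" (4x4, takes a point from camera to tool coordinates, whose origin is the TCP and whose axes are the flange's). Camera axes: x right, y down, z forward; pixel columns grow to the right and rows downward; lengths in m; the calibration is good to about 2 mm. A picture is of the moment at which its call begins: read the wrist's pose just before it. camera_params takes no time and is no camera call.
- ctrl.finish_job(): hands the job in, once; it reports no verdict.
The state is a dict: "clock": time; "joints": joint angles; "qvel": joint speeds; "effort": joint torques, N m; "ee_pos": TCP position; "ee_rot": TCP orientation; "force": force on the tool from outside, world axes, zero at the start; "torque": the same for the moment, N m; "grip_width": opening from 0.0 (shut) to 1.0 (fully open).
Only numpy, scipy, OpenCV 4.12 (cv2) and the standard library are available. Lean on these libraries where they do the work, as an engineer would, in place of code of your own. Each camera call takes 0.05 s, during which the arm holds its last target. There are 200 camera calls.

## Working session

There is one attempt and no reset: what is moved stays moved. The work goes in short steps, Python scripts to look and compute and a shell command to move; the robot and the scene stay as the last step left them, time stands still between calls to the robot, and variables do not carry over. Pictures are saved under pics/ and viewed, about 12 in all and at most 16, crops included, and the job is handed in when it is done.

```bash
mkdir -p pics; python3 - <<'E'
from plant import ctrl
import cv2,numpy as np
np.set_printoptions(precision=4,suppress=True)
s=ctrl.sense();print(s)
for n in("scene","side"):
    cv2.imwrite(f"pics/{n}0.png",ctrl.camera(n)[:,:,::-1]);print(ctrl.camera_params(n))
print(ctrl.camera_params("wrist"))
E
```

```text
{'clock': 0.0, 'joints': array([ 1.1284,  0.3512,  1.6524,  0.    ,  1.1391, -0.0846]), 'qvel': array([ 0.0002,  0.0008,  0.0003, -0.0011, -0.0004, -0.0002]), 'effort': array([ -0.002 , -49.7321, -28.5256,   0.0698,   0.0257,  -0.0001]), 'ee_pos': array([0.1925, 0.515 , 0.3022]), 'ee_rot': array([-0.559 , -3.0912,  0.0017]), 'force': array([0.2461, 0.2196, 0.418 ]), 'torque': array([ 0.0146, -0.0183,  0.0035]), 'grip_width': 1.0024148287485537}
{'fx': 421.1101275566453, 'fy': 421.1101275566453, 'cx': 312.01133003203745, 'cy': 198.37435433393645, 'k1': -0.02885719798245092, 'camera_from_world': array([[-0.8179,  0.5754,  0.002 ,  0.435 ],
       [ 0.4896,  0.6977, -0.523 , -0.2489],
       [-0.3023, -0.4267, -0.8524,  1.0495],
       [ 0.    ,  0.    ,  0.    ,  1.    ]])}
{'fx': 403.3354668255526, 'fy': 403.3354668255526, 'cx': 316.71266556860667, 'cy': 198.47544701138165, 'k1': -0.03816277732018001, 'camera_from_world': array([[-0.9606, -0.2779,  0.0065,  0.5331],
       [-0.1604,  0.5352, -0.8293,  0.1581],
       [ 0.227 , -0.7977, -0.5587,  0.6644],
       [ 0.    ,  0.    ,  0.    ,  1.    ]])}
{'fx': 354.1567596913929, 'fy': 354.1567596913929, 'cx': 317.9026549096401, 'cy': 201.00345153442282, 'k1': -0.04225909066204544, 'mount': array([[ 0.0013, -0.9626, -0.2709,  0.0755],
       [ 1.    ,  0.0014, -0.0003,  0.0006],
       [ 0.0007, -0.2709,  0.9626, -0.082 ],
       [ 0.    ,  0.    ,  0.    ,  1.    ]])}
```

View pics/scene0.png

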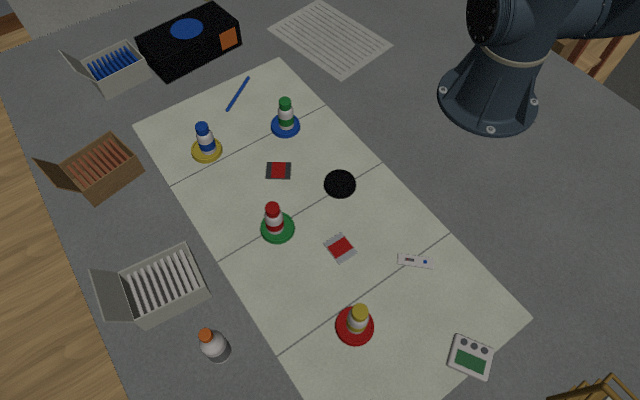

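View pics/side0.png

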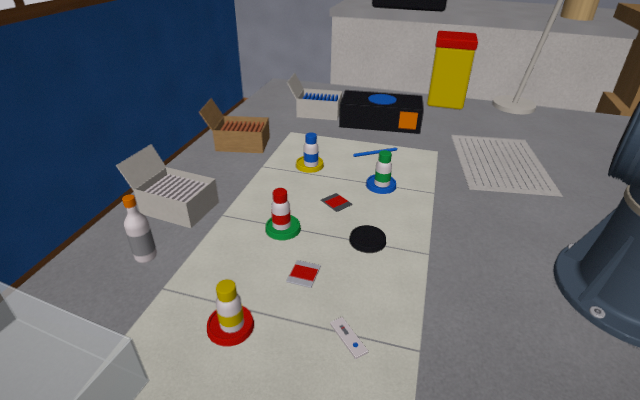

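The two pictures agree: yellow stands in the red dish (scene 355,325), red in green (277,225), green in blue (285,122) and blue in yellow (206,148). The spare dish is at (340,184) and the cassette at (414,261). It is a 4-cycle, so it takes five moves.

```bash
cat > h.py <<'E'
import cv2,numpy as np
from scipy.spatial.transform import Rotation as R
from scipy.optimize import least_squares
from plant import ctrl
np.set_printoptions(precision=4,suppress=True)
def proj(P,pr):
    T=pr["camera_from_world"];c=np.atleast_2d(P)@T[:3,:3].T+T[:3,3]
    s=c[:,:2]/c[:,2:];s=s*(1+pr["k1"]*(s**2).sum(1))[:,None]
    return s*[pr["fx"],pr["fy"]]+[pr["cx"],pr["cy"]]
def ground(uv,z,pr):
    return least_squares(lambda p:(proj([p[0],p[1],z],pr)[0]-uv),[.5,.1]).x
def wristpar():
    s=ctrl.sense();pr=dict(ctrl.camera_params("wrist"))
    T=np.eye(4);T[:3,:3]=R.from_rotvec(s["ee_rot"]).as_matrix();T[:3,3]=s["ee_pos"]
    pr["camera_from_world"]=np.linalg.inv(T@pr["mount"]);return pr
def delta(xy,z=None):
    "shift in tool axes to bring TCP to world xy (z)"
    s=ctrl.sense();d=np.array([*xy,s["ee_pos"][2] if z is None else z])-s["ee_pos"]
    return R.from_rotvec(s["ee_rot"]).as_matrix().T@d
E
python3 - <<'E'
from h import *
H={"red":[(0,8),(172,180)],"yellow":[(24,34)],"green":[(45,80)],"blue":[(100,125)]}
for n,roi in(("scene",(slice(80,350),slice(150,450))),("side",(slice(125,360),slice(190,440)))):
    im=cv2.imread(f"pics/{n}0.png");hsv=cv2.cvtColor(im,cv2.COLOR_BGR2HSV);pr=ctrl.camera_params(n)
    for c,rs in H.items():
        m=np.zeros(im.shape[:2],np.uint8)
        for a,b in rs:m[roi]|=cv2.inRange(hsv,(a,130,50),(b,255,255))[roi]
        k,_,st,ce=cv2.connectedComponentsWithStats(m);lab=_
        for i in range(1,k):
            if st[i,4]<60:continue
            hu=cv2.convexHull(np.argwhere(lab==i)[:,::-1].astype(np.int32));M=cv2.moments(hu);u=np.array([M["m10"],M["m01"]])/M["m00"]
            print(n,c,st[i],u,"dish",ground(u,.011,pr),"cap",ground(u,.08,pr))
pr=ctrl.camera_params
print("spare",ground([340,184],.012,pr("scene")),ground([368,238],.012,pr("side")))
print("cassette",ground([414,261],.006,pr("scene")),ground([349,337],.006,pr("side")))
R0=R.from_rotvec(ctrl.sense()["ee_rot"]).as_matrix();print(R0)
E
```

```text
scene red [271 162  15  16 226] [277.9509 169.4767] dish [ 0.5463 -0.1091] cap [ 0.5691 -0.065 ]
scene red [265 201  15  17 187] [272.0009 209.0814] dish [ 0.6105 -0.0318] cap [0.6274 0.0052]
scene red [266 222  17  10  81] [274.4617 226.4773] dish [0.6281 0.0053] cap [0.6434 0.0389]
scene red [328 237  25  21 282] [339.7224 246.9442] dish [0.5478 0.117 ] cap [0.5705 0.1403]
scene red [335 307  39  39 713] [354.0059 326.4128] dish [0.6202 0.2549] cap [0.6362 0.2655]
scene yellow [191 138  31  25 369] [206.0676 150.1576] dish [ 0.6504 -0.2475] cap [ 0.6636 -0.1908]
scene yellow [352 303  16  19 237] [359.3205 312.0826] dish [0.5966 0.2401] cap [0.6148 0.2522]
scene green [279  97  12  14 131] [284.5216 103.424 ] dish [ 0.4266 -0.2661] cap [ 0.4604 -0.2076]
scene green [280 117  14  10  74] [286.557  121.7046] dish [ 0.455  -0.2139] cap [ 0.4861 -0.1602]
scene green [261 213  33  31 460] [277.1738 228.3384] dish [0.6259 0.012 ] cap [0.6414 0.045 ]
scene blue [226  80  22  32 100] [235.9565  95.4837] dish [ 0.5102 -0.3577] cap [ 0.5363 -0.2908]
scene blue [271 115  29  23 328] [284.8539
[... 1244 characters left out ...]
227.2402] dish [0.6204 0.0128] cap [0.5874 0.0949]
side blue [190 125  17  15 140] [195.7462 129.701 ] dish [ 1.0206 -0.3455] cap [ 0.9309 -0.2127]
side blue [306 133  11  11 108] [310.7634 137.9785] dish [ 0.6847 -0.3882] cap [ 0.6425 -0.2494]
side blue [354 150  28   7  77] [366.6139 152.9616] dish [ 0.5192 -0.3445] cap [ 0.5005 -0.2119]
side blue [304 153  14  10 105] [310.5072 157.059 ] dish [ 0.6527 -0.2804] cap [ 0.6151 -0.1568]
side blue [366 175  30  19 285] [380.6304 184.0288] dish [ 0.4609 -0.2021] cap [ 0.4504 -0.0896]
spare [ 0.4586 -0.0001] [ 0.4544 -0.001 ]
cassette [0.4463 0.2221] [0.4417 0.2227]
[[-0.9367  0.3502 -0.0005]
 [ 0.3502  0.9367 -0.001 ]
 [ 0.0001 -0.0011 -1.    ]]
```

Both cameras agree on the caps to within about 1 mm. I'll move above the yellow bottle and turn the tool square to the world axes.

```bash
python3 -m inch '-0.2 -0.04 0.03 -8 0; -0.25 -0.05 0.035 -16 0; -0.3 -0.06 0.05 -20.5 0; -0.35 -0.07 0.055 -20.5 0; -0.4 -0.08 0.06 -20.5 0; -0.45 -0.09 0.07 -20.5 0; -0.487 -0.099 0.072 -20.5 0; -0.487 -0.099 0.072 -20.5 0; -0.487 -0.099 0.072 -20.5 0; -0.487 -0.099 0.072 -20.5 0'
python3 -m inch '0 0 0 0 0;0 0 0 0 0'
python3 - <<'E'
from h import *
s=ctrl.sense();print(s["ee_pos"],s["joints"],R.from_rotvec(s["ee_rot"]).as_matrix(),delta([.6145,.2517],.23))
pr=wristpar();im=ctrl.camera("wrist")[:,:,::-1].copy()
for p,c in(([.6145,.2517,.088],(255,0,255)),([.617,.254,.013],(255,255,0))):
    a=np.linspace(0,6.28,60);r=.014 if p[2]>.05 else .036
    cv2.polylines(im,[proj(np.array(p)+np.c_[r*np.cos(a),r*np.sin(a),0*a],pr).astype(np.int32)],True,c,1)
cv2.imwrite("pics/w1.png",im)
E
```

```text
clock: 1.1
ee_pos: [0.6085, 0.2545, 0.2308]
ee_rot: [-0.0, -3.141, 0.002]
force: [-0.3, 1.0, -0.1]
grip_width: 0.998
clock: 1.3
ee_pos: [0.6087, 0.2537, 0.2298]
ee_rot: [-0.003, -3.139, 0.002]
force: [-1.1, -0.4, 0.0]
grip_width: 0.999
[0.6087 0.2537 0.2298] [ 0.3244  0.6231  1.4086 -0.0006  1.1129 -1.2441] [[-1.      0.002  -0.0026]
 [ 0.002   1.     -0.0014]
 [ 0.0026 -0.0014 -1.    ]] [-0.0058 -0.002  -0.0002]
```

View pics/w1.png

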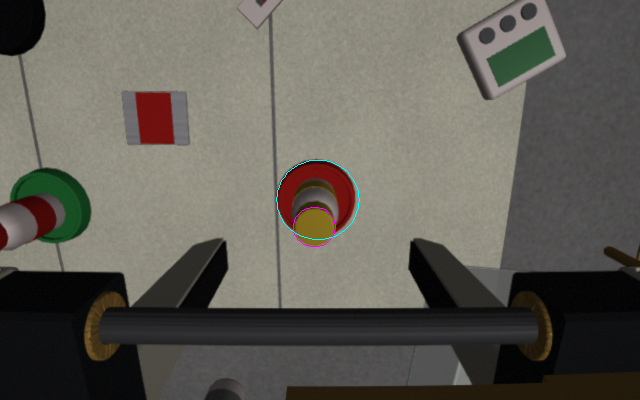

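The overlays fit: the cap is at (315,226) and the dish at (318,199). Next: descend, grip, lift.

```bash
python3 -m inch '-0.006 -0.002 0.03 0 0; -0.006 -0.002 0.06 0 0; -0.006 -0.002 0.09 0 0; -0.006 -0.002 0.117 0 0; -0.006 -0.002 0.117 0 0; -0.006 -0.002 0.117 0 0'
python3 -m inch '0 0 0 0 255;0 0 0 0 255;0 0 0 0 255;0 0 0 0 255;0 0 0 0 255;0 0 0 0 255;0 0 0 0 255;0 0 0 0 255;0 0 0 0 255' 20
python3 -m inch '0 0 0 0 255;0 0 0 0 255;0 0 0 0 255'
```

```text
clock: 1.95
ee_pos: [0.6133, 0.2534, 0.1143]
ee_rot: [0.001, -3.139, 0.002]
force: [-0.6, -0.2, -0.6]
grip_width: 1.0
clock: 2.85
ee_pos: [0.6133, 0.2534, 0.1142]
ee_rot: [0.001, -3.139, 0.002]
force: [0.2, -0.5, 0.7]
grip_width: 0.382
clock: 3.15
ee_pos: [0.6133, 0.2534, 0.1142]
ee_rot: [0.001, -3.139, 0.002]
force: [0.5, 0.2, 0.1]
grip_width: 0.383
```

```bash
python3 -m inch '0 0 -0.02 0 255;0 0 -0.05 0 255;0 0 -0.08 0 255;0 0 -0.11 0 255;0 0 -0.12 0 255;0 0 -0.12 0 255;0 0 -0.12 0 255'
python3 -m inch '0.016 -0.025 0 0 255;0.032 -0.051 0 0 255;0.048 -0.077 0 0 255;0.064 -0.103 0 0 255;0.08 -0.13 0 0 255;0.097 -0.157 0 0 255;0.114 -0.184 0 0 255;0.13 -0.21 0 0 255;0.146 -0.237 0 0 255;0.157 -0.254 0 0 255'
python3 -m inch '0 0 0 0 255;0 0 0 0 255;0 0 0 0 255'
python3 - <<'E'
from h import *
print(ctrl.sense()["grip_width"],delta([.456,-.0005],.115))
pr=wristpar();im=ctrl.camera("wrist")[:,:,::-1].copy()
a=np.linspace(0,6.28,60)
for p in([.4565,-.0005],[.62,.01]):cv2.polylines(im,[proj(np.array([*p,.013])+np.c_[.036*np.cos(a),.036*np.sin(a),0*a],pr).astype(np.int32)],True,(255,255,0),1)
cv2.imwrite("pics/w2.png",im)
E
```

```text
clock: 3.85
ee_pos: [0.6131, 0.2533, 0.2326]
ee_rot: [0.001, -3.137, 0.003]
force: [0.6, -0.9, -1.7]
grip_width: 0.381
clock: 4.85
ee_pos: [0.4546, -0.002, 0.2322]
ee_rot: [-0.0, -3.134, 0.003]
force: [0.0, 0.2, -0.4]
grip_width: 0.382
clock: 5.15
ee_pos: [0.4548, -0.0014, 0.2316]
ee_rot: [0.001, -3.134, 0.002]
force: [-0.1, 0.1, -0.6]
grip_width: 0.382
0.38203209393336096 [-0.0021  0.0011  0.1166]
```

View pics/w2.png

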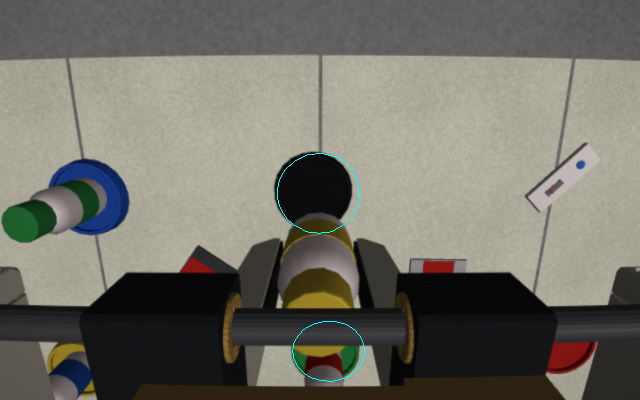

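The carried yellow bottle is upright. The spare dish is at about (313,190), roughly 5 mm left of its overlay, so I'll aim in between.

```bash
python3 -m inch '-0.001 -0.001 0.03 0 255;-0.001 -0.001 0.06 0 255;-0.001 -0.001 0.085 0 255;-0.001 -0.001 0.1 0 255;-0.001 -0.001 0.108 0 255;-0.001 -0.001 0.113 0 255;-0.001 -0.001 0.117 0 255;-0.001 -0.001 0.117 0 255;-0.001 -0.001 0.117 0 255'
```

```text
clock: 6.1
ee_pos: [0.4553, -0.0025, 0.1152]
ee_rot: [0.001, -3.135, 0.002]
force: [0.4, 0.4, -0.2]
grip_width: 0.384
```

Down 1 mm more, then release slowly and rise.

```bash
python3 -m inch '0 0 0.001 0 255;0 0 0.001 0 255;0 0 0.001 0 130;0 0 0.001 0 100;0 0 0.001 0 60;0 0 0.001 0 0;0 0 0.001 0 0;0 0 0.001 0 0;0 0 0.001 0 0;0 0 0.001 0 0'
python3 -m inch '0 0 -0.03 0 0;0 0 -0.06 0 0;0 0 -0.09 0 0;0 0 -0.12 0 0;0 0 -0.12 0 0;0 0 -0.12 0 0'
python3 - <<'E'
from h import *
print(delta([.6265,.005],.23))
for n in("scene","side"):cv2.imwrite(f"pics/{n}1.png",ctrl.camera(n)[:,:,::-1])
im=cv2.imread("pics/side1.png");print(im.shape)
E
```

```text
clock: 7.1
ee_pos: [0.4553, -0.0025, 0.1142]
ee_rot: [0.001, -3.135, 0.002]
force: [-0.3, 0.4, 0.7]
grip_width: 0.989
clock: 7.7
ee_pos: [0.456, -0.0023, 0.2342]
ee_rot: [0.001, -3.136, 0.003]
force: [0.3, -0.7, 0.3]
grip_width: 0.997
[-0.1705  0.0072  0.0032]
(400, 640, 3)
```

View pics/side1.png

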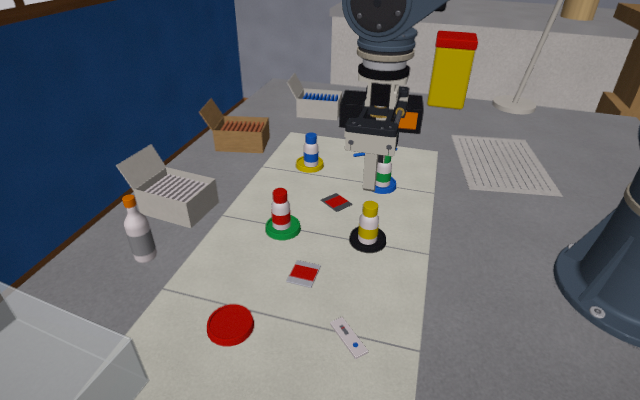

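Yellow stands upright in the spare dish (side 368,238), and the red dish (230,324) is empty. Now to the red bottle.

```bash
python3 -m inch '-0.04 0.002 0 0 0;-0.08 0.004 0 0 0;-0.12 0.006 0 0 0;-0.16 0.007 0 0 0;-0.17 0.007 0.01 0 0;-0.17 0.007 0.02 0 0;-0.17 0.007 0.02 0 0'
python3 - <<'E'
from h import *
print(delta([.6265,.005],.1135))
print([ground(u,.012,ctrl.camera_params(n)) for n,u in(("side",[230,324]),("scene",[354.5,325]))])
pr=wristpar();im=ctrl.camera("wrist")[:,:,::-1].copy()
a=np.linspace(0,6.28,60)
for p,r in(([.6265,.005,.088],.014),([.622,.01,.013],.036)):cv2.polylines(im,[proj(np.array(p)+np.c_[r*np.cos(a),r*np.sin(a),0*a],pr).astype(np.int32)],True,(255,255,0),1)
cv2.imwrite("pics/w3.png",im)
E
```

```text
clock: 8.5
ee_pos: [0.6234, 0.0049, 0.2088]
ee_rot: [0.001, -3.128, 0.002]
force: [-0.5, 0.3, 0.3]
grip_width: 0.999
[-0.0044  0.0002  0.0952]
[array([0.615 , 0.2549]), array([0.6182, 0.2536])]
```

View pics/w3.png

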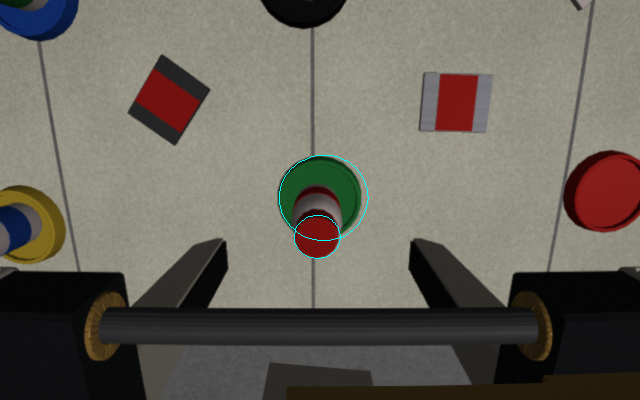

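The red cap is on its overlay at (317,236). The green dish centre is at about (319,197), so y ≈ 0.007. Grip.

```bash
python3 -m inch '-0.004 0 0.03 0 0;-0.004 0 0.06 0 0;-0.004 0 0.085 0 0;-0.004 0 0.095 0 0;-0.004 0 0.095 0 0;-0.004 0 0.095 0 0'
python3 -m inch '0 0 0 0 255;0 0 0 0 255;0 0 0 0 255;0 0 0 0 255;0 0 0 0 255;0 0 0 0 255;0 0 0 0 255;0 0 0 0 255;0 0 0 0 255;0 0 0 0 255' 20
python3 -m inch '0 0 0 0 255;0 0 -0.02 0 255;0 0 -0.05 0 255;0 0 -0.08 0 255;0 0 -0.11 0 255;0 0 -0.12 0 255;0 0 -0.12 0 255;0 0 -0.12 0 255'
python3 -c "
from h import *
print(delta([.6155,.253]))"
```

```text
clock: 9.15
ee_pos: [0.6269, 0.0047, 0.1164]
ee_rot: [0.001, -3.131, 0.002]
force: [0.3, -0.4, -0.5]
grip_width: 1.0
clock: 10.15
ee_pos: [0.6268, 0.0047, 0.1164]
ee_rot: [0.001, -3.131, 0.002]
force: [0.1, 0.6, 0.1]
grip_width: 0.377
clock: 10.95
ee_pos: [0.6276, 0.0049, 0.2349]
ee_rot: [0.001, -3.129, 0.002]
force: [0.1, 0.3, -0.6]
grip_width: 0.381
[ 0.012   0.2482 -0.0001]
```

```bash
python3 -m inch '0.001 0.025 0 0 255;0.002 0.055 0 0 255;0.004 0.085 0 0 255;0.005 0.115 0 0 255;0.007 0.145 0 0 255;0.009 0.175 0 0 255;0.01 0.205 0 0 255;0.012 0.235 0 0 255;0.012 0.248 0 0 255;0.012 0.248 0 0 255'
python3 -m inch '0 0 0.03 0 255;0 0 0.06 0 255;0 0 0.085 0 255;0 0 0.1 0 255;0 0 0.108 0 255;0 0 0.114 0 255;0 0 0.117 0 255;0 0 0.117 0 255;0 0 0.117 0 255'
```

```text
clock: 11.95
ee_pos: [0.6149, 0.2539, 0.2332]
ee_rot: [0.004, -3.127, 0.003]
force: [0.2, -0.5, -1.0]
grip_width: 0.382
clock: 12.85
ee_pos: [0.6135, 0.2537, 0.1169]
ee_rot: [0.004, -3.128, 0.002]
force: [0.3, 0.5, -0.8]
grip_width: 0.381
```

```bash
python3 -m inch '0 0 0.0005 0 255;0 0 0.0005 0 255;0 0 0.0005 0 130;0 0 0.0005 0 100;0 0 0.0005 0 60;0 0 0.0005 0 0;0 0 0.0005 0 0;0 0 0.0005 0 0;0 0 0.0005 0 0;0 0 0.0005 0 0'
python3 -m inch '0 0 -0.03 0 0;0 0 -0.06 0 0;0 0 -0.09 0 0;0 0 -0.12 0 0;0 0 -0.12 0 0;0 0 -0.12 0 0'
python3 - <<'E'
from h import *
print(delta([.4600,-.2075],.2335))
E
```

```text
clock: 13.85
ee_pos: [0.6135, 0.2537, 0.1164]
ee_rot: [0.004, -3.128, 0.002]
force: [-0.9, -0.3, -0.7]
grip_width: 0.985
clock: 14.45
ee_pos: [0.6151, 0.2539, 0.2366]
ee_rot: [0.004, -3.129, 0.002]
force: [1.4, 0.4, -0.2]
grip_width: 0.997
[ 0.1563 -0.461   0.0056]
```

```bash
python3 -m inch '0.06 -0.18 0 0 0;0.06 -0.18 0 0 0;0.156 -0.461 0.005 0 0;0.156 -0.461 0.005 0 0;0.156 -0.461 0.005 0 0;0.156 -0.461 0.005 0 0;0.156 -0.461 0.005 0 0;0.156 -0.461 0.005 0 0;0.156 -0.461 0.005 0 0;0.156 -0.461 0.005 0 0'
python3 -m inch '0 0 0 0 0;0 0 0 0 0'
python3 - <<'E'
from h import *
print(delta([.4600,-.2075],.114))
E
```

```text
clock: 15.45
ee_pos: [0.4586, -0.2096, 0.2329]
ee_rot: [0.002, -3.127, 0.0]
force: [0.1, -0.6, -0.1]
grip_width: 1.0
clock: 15.65
ee_pos: [0.4579, -0.2097, 0.2318]
ee_rot: [-0.001, -3.125, -0.002]
force: [0.1, -0.5, -0.2]
grip_width: 1.0
[-0.004   0.0021  0.1177]
```

```bash
python3 - <<'E'
from h import *
pr=wristpar();im=ctrl.camera("wrist")[:,:,::-1].copy()
a=np.linspace(0,6.28,60)
for p,r in(([.460,-.2075,.088],.014),([.463,-.2045,.013],.036)):cv2.polylines(im,[proj(np.array(p)+np.c_[r*np.cos(a),r*np.sin(a),0*a],pr).astype(np.int32)],True,(255,255,0),1)
cv2.imwrite("pics/w4.png",im)
E
```

```text
(no output)
```

View pics/w4.png

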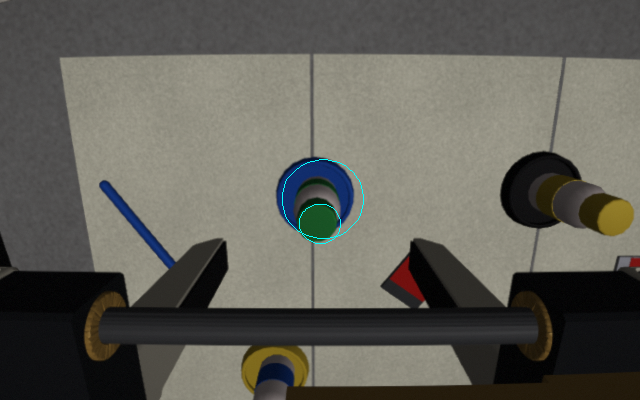

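The green cap (319,223) is on its overlay. The blue dish is at (314,196), so about (0.461,-0.209). Grip.

```bash
python3 -m inch '-0.004 0.002 0.03 0 0;-0.004 0.002 0.06 0 0;-0.004 0.002 0.09 0 0;-0.004 0.002 0.118 0 0;-0.004 0.002 0.118 0 0;-0.004 0.002 0.118 0 0;-0.004 0.002 0.118 0 0'
python3 -m inch '0 0 0 0 255;0 0 0 0 255;0 0 0 0 255;0 0 0 0 255;0 0 0 0 255;0 0 0 0 255;0 0 0 0 255;0 0 0 0 255;0 0 0 0 255;0 0 0 0 255' 20
python3 -m inch '0 0 0 0 255;0 0 -0.02 0 255;0 0 -0.05 0 255;0 0 -0.08 0 255;0 0 -0.11 0 255;0 0 -0.12 0 255;0 0 -0.12 0 255;0 0 -0.12 0 255'
python3 -c "
from h import *
print(delta([.622,.0075]))"
```

```text
clock: 16.4
ee_pos: [0.4612, -0.2067, 0.1153]
ee_rot: [0.003, -3.127, 0.0]
force: [0.5, 0.3, 0.2]
grip_width: 1.004
clock: 17.4
ee_pos: [0.4612, -0.2067, 0.1153]
ee_rot: [0.003, -3.127, 0.0]
force: [1.1, -0.1, 0.2]
grip_width: 0.383
clock: 18.2
ee_pos: [0.4626, -0.2064, 0.234]
ee_rot: [0.003, -3.126, -0.001]
force: [1.0, -0.1, -1.6]
grip_width: 0.382
[-0.1598  0.2136 -0.0024]
```

```bash
python3 -m inch '-0.015 0.02 -0.002 0 255;-0.035 0.046 -0.002 0 255;-0.055 0.073 -0.002 0 255;-0.075 0.1 -0.002 0 255;-0.095 0.127 -0.002 0 255;-0.115 0.154 -0.002 0 255;-0.135 0.18 -0.002 0 255;-0.15 0.2 -0.002 0 255;-0.16 0.214 -0.002 0 255;-0.16 0.214 -0.002 0 255'
python3 -c "
from h import *
print(delta([.622,.0075],.1158))"
```

```text
clock: 19.2
ee_pos: [0.6224, 0.0091, 0.2319]
ee_rot: [0.005, -3.124, -0.002]
force: [-0.1, -0.4, -1.9]
grip_width: 0.383
[-0.0017 -0.0018  0.1161]
```

```bash
python3 -m inch '-0.001 -0.002 0.03 0 255;-0.001 -0.002 0.06 0 255;-0.001 -0.002 0.085 0 255;-0.001 -0.002 0.1 0 255;-0.001 -0.002 0.108 0 255;-0.001 -0.002 0.114 0 255;-0.001 -0.002 0.116 0 255;-0.001 -0.002 0.116 0 255;-0.001 -0.002 0.116 0 255'
```

```text
clock: 20.1
ee_pos: [0.6217, 0.0072, 0.1167]
ee_rot: [0.006, -3.125, -0.001]
force: [-0.2, 0.2, 0.3]
grip_width: 0.381
```

```bash
python3 -m inch '0 0 0.0015 0 255;0 0 0.0015 0 255;0 0 0.0015 0 130;0 0 0.0015 0 100;0 0 0.0015 0 60;0 0 0.0015 0 0;0 0 0.0015 0 0;0 0 0.0015 0 0;0 0 0.0015 0 0;0 0 0.0015 0 0'
python3 -m inch '0 0 -0.03 0 0;0 0 -0.06 0 0;0 0 -0.09 0 0;0 0 -0.12 0 0;0 0 -0.12 0 0;0 0 -0.12 0 0'
python3 - <<'E'
from h import *
print(delta([.643,-.2494],.2335))
E
```

```text
clock: 21.1
ee_pos: [0.6216, 0.0072, 0.1151]
ee_rot: [0.005, -3.125, -0.001]
force: [-0.3, 0.0, 0.9]
grip_width: 0.988
clock: 21.7
ee_pos: [0.6236, 0.0071, 0.2353]
ee_rot: [0.005, -3.126, -0.001]
force: [-0.3, 0.2, 0.1]
grip_width: 0.998
[-0.0185 -0.2566  0.0013]
```

```bash
python3 -m inch '-0.018 -0.256 0 0 0;-0.018 -0.256 0 0 0;-0.018 -0.256 0 0 0;-0.018 -0.256 0 0 0;-0.018 -0.256 0 0 0;-0.018 -0.256 0 0 0;-0.018 -0.256 0 0 0;-0.018 -0.256 0 0 0;-0.018 -0.256 0 0 0'
python3 - <<'E'
from h import *
print(delta([.643,-.2494],.114))
pr=wristpar();im=ctrl.camera("wrist")[:,:,::-1].copy()
a=np.linspace(0,6.28,60)
for p,r in(([.643,-.2494,.088],.014),([.648,-.246,.013],.036)):cv2.polylines(im,[proj(np.array(p)+np.c_[r*np.cos(a),r*np.sin(a),0*a],pr).astype(np.int32)],True,(255,255,0),1)
cv2.imwrite("pics/w5.png",im)
E
```

```text
clock: 22.6
ee_pos: [0.6426, -0.2472, 0.2344]
ee_rot: [0.008, -3.125, -0.002]
force: [-0.0, 0.1, -0.1]
grip_width: 0.997
[-0.0024 -0.0024  0.1204]
```

View pics/w5.png

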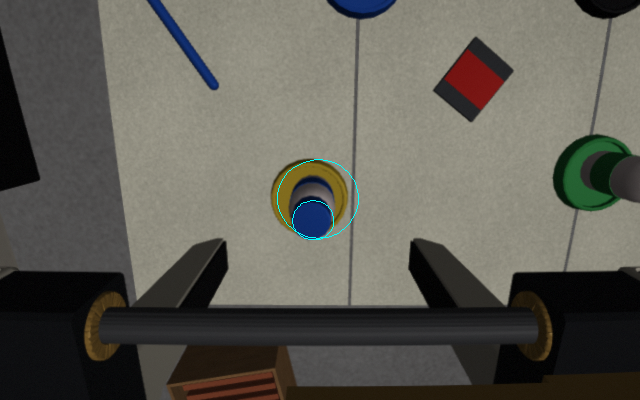

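The blue cap (313,219) is on its overlay. The yellow dish centre is at about (310,198), i.e. (0.647,-0.250). Grip.

```bash
python3 -m inch '-0.002 -0.002 0.03 0 0;-0.002 -0.002 0.06 0 0;-0.002 -0.002 0.09 0 0;-0.002 -0.002 0.12 0 0;-0.002 -0.002 0.12 0 0;-0.002 -0.002 0.12 0 0;-0.002 -0.002 0.12 0 0'
python3 -m inch '0 0 0 0 255;0 0 0 0 255;0 0 0 0 255;0 0 0 0 255;0 0 0 0 255;0 0 0 0 255;0 0 0 0 255;0 0 0 0 255;0 0 0 0 255;0 0 0 0 255' 20
python3 -m inch '0 0 0 0 255;0 0 -0.02 0 255;0 0 -0.05 0 255;0 0 -0.08 0 255;0 0 -0.11 0 255;0 0 -0.12 0 255;0 0 -0.12 0 255;0 0 -0.12 0 255'
python3 -c "
from h import *
print(delta([.461,-.208]))"
```

```text
clock: 23.35
ee_pos: [0.6437, -0.249, 0.1168]
ee_rot: [0.009, -3.128, 0.0]
force: [0.1, -0.2, 1.5]
grip_width: 1.0
clock: 24.35
ee_pos: [0.6437, -0.2491, 0.1168]
ee_rot: [0.009, -3.128, 0.0]
force: [0.0, -1.6, -0.5]
grip_width: 0.381
clock: 25.15
ee_pos: [0.6448, -0.2488, 0.235]
ee_rot: [0.009, -3.126, -0.001]
force: [-0.4, 0.2, -1.4]
grip_width: 0.374
[0.1836 0.0419 0.0029]
```

```bash
python3 -m inch '0.02 0.005 0.003 0 255;0.045 0.01 0.003 0 255;0.075 0.017 0.003 0 255;0.105 0.024 0.003 0 255;0.135 0.031 0.003 0 255;0.16 0.037 0.003 0 255;0.175 0.041 0.003 0 255;0.183 0.041 0.003 0 255;0.183 0.041 0.003 0 255;0.183 0.041 0.003 0 255'
python3 -c "
from h import *
print(delta([.461,-.208],.117))"
```

```text
clock: 26.15
ee_pos: [0.462, -0.2091, 0.2346]
ee_rot: [0.009, -3.126, -0.002]
force: [0.7, -0.1, -0.7]
grip_width: 0.382
[-0.0009  0.001   0.1176]
```

```bash
python3 -m inch '-0.001 0.001 0.03 0 255;-0.001 0.001 0.06 0 255;-0.001 0.001 0.085 0 255;-0.001 0.001 0.1 0 255;-0.001 0.001 0.108 0 255;-0.001 0.001 0.114 0 255;-0.001 0.001 0.118 0 255;-0.001 0.001 0.118 0 255;-0.001 0.001 0.118 0 255'
python3 -m inch '0 0 0 0 255;0 0 0 0 130;0 0 0 0 100;0 0 0 0 60;0 0 0 0 0;0 0 0 0 0;0 0 0 0 0;0 0 0 0 0;0 0 0 0 0'
python3 -m inch '0 0 -0.03 0 0;0 0 -0.06 0 0;0 0 -0.09 0 0;0 0 -0.12 0 0;0 0 -0.12 0 0;0 0 -0.12 0 0'
python3 - <<'E'
from h import *
print(delta([.456,-.0025],.2335))
E
```

```text
clock: 27.05
ee_pos: [0.4614, -0.2081, 0.117]
ee_rot: [0.009, -3.126, -0.001]
force: [-0.2, 0.3, -0.7]
grip_width: 0.382
clock: 27.95
ee_pos: [0.4614, -0.2081, 0.117]
ee_rot: [0.009, -3.126, -0.001]
force: [0.5, -0.9, -0.4]
grip_width: 0.985
clock: 28.55
ee_pos: [0.4632, -0.2082, 0.237]
ee_rot: [0.009, -3.127, -0.0]
force: [0.6, 0.5, -0.5]
grip_width: 1.0
[0.006  0.2057 0.0036]
```

```bash
python3 -m inch '0.006 0.205 0 0 0;0.006 0.205 0 0 0;0.006 0.205 0 0 0;0.006 0.205 0 0 0;0.006 0.205 0 0 0;0.006 0.205 0 0 0;0.006 0.205 0 0 0;0.006 0.205 0 0 0'
python3 - <<'E'
from h import *
print(delta([.456,-.0025],.1145))
for n in("scene","side","wrist"):cv2.imwrite(f"pics/{n}2.png",ctrl.camera(n)[:,:,::-1])
a=cv2.imread("pics/side2.png")[110:370,190:450];b=cv2.imread("pics/scene2.png")[80:350,150:450]
c=np.hstack([cv2.resize(a,(400,400)),cv2.resize(b,(400,400))]);cv2.imwrite("pics/c2.png",c)
E
```

```text
clock: 29.35
ee_pos: [0.4561, -0.0045, 0.2367]
ee_rot: [0.006, -3.126, -0.0]
force: [1.0, -0.1, -0.2]
grip_width: 1.0
[-0.0018  0.0019  0.1222]
```

View pics/c2.png

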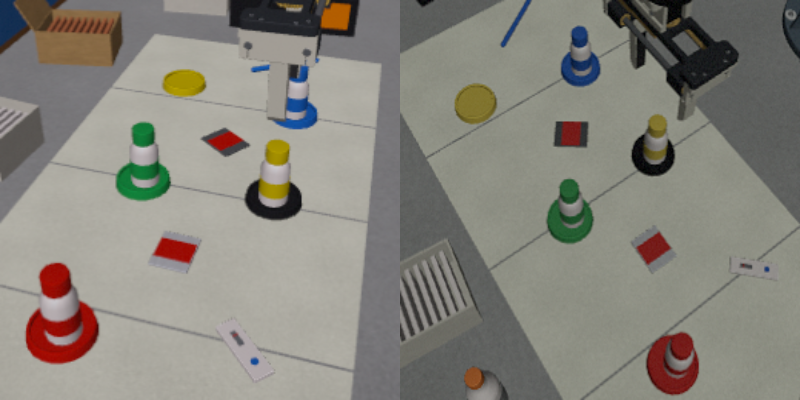

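Red, green and blue stand upright in their own dishes, the yellow dish is empty (crop 183,82), and yellow waits in the spare dish.

```bash
python3 -m inch '-0.001 0.002 0.03 0 0;-0.001 0.002 0.06 0 0;-0.001 0.002 0.09 0 0;-0.001 0.002 0.122 0 0;-0.001 0.002 0.122 0 0;-0.001 0.002 0.122 0 0;-0.001 0.002 0.122 0 0'
python3 -m inch '0 0 0 0 255;0 0 0 0 255;0 0 0 0 255;0 0 0 0 255;0 0 0 0 255;0 0 0 0 255;0 0 0 0 255;0 0 0 0 255;0 0 0 0 255;0 0 0 0 255' 20
python3 -m inch '0 0 0 0 255;0 0 -0.02 0 255;0 0 -0.05 0 255;0 0 -0.08 0 255;0 0 -0.11 0 255;0 0 -0.12 0 255;0 0 -0.12 0 255;0 0 -0.12 0 255'
python3 - <<'E'
from h import *
im=cv2.imread("pics/scene2.png");hsv=cv2.cvtColor(im,cv2.COLOR_BGR2HSV)
for n in("scene","side"):
    hsv=cv2.cvtColor(cv2.imread(f"pics/{n}2.png"),cv2.COLOR_BGR2HSV);m=cv2.inRange(hsv,(22,120,50),(36,255,255))
    k,l,st,ce=cv2.connectedComponentsWithStats(m)
    for i in range(1,k):
        if 200<st[i,4]<900:print(n,ce[i],ground(ce[i],.011,ctrl.camera_params(n)))
print(delta([.6455,-.249]))
E
```

```text
clock: 30.2
ee_pos: [0.456, -0.0024, 0.1164]
ee_rot: [0.006, -3.129, 0.0]
force: [0.5, 1.0, 0.4]
grip_width: 1.003
clock: 31.2
ee_pos: [0.456, -0.0024, 0.1164]
ee_rot: [0.006, -3.129, -0.0]
force: [-0.7, -0.0, -0.8]
grip_width: 0.383
clock: 32.0
ee_pos: [0.4571, -0.0023, 0.2352]
ee_rot: [0.006, -3.127, -0.0]
force: [0.7, -0.5, -0.6]
grip_width: 0.379
scene [206.0307 149.6212] [ 0.6497 -0.2489]
side [309.1111 163.5404] [ 0.6462 -0.2468]
side [369.8311 208.6393] [ 0.4679 -0.0984]
[-0.1875 -0.2474 -0.0027]
```

```bash
python3 -m inch '-0.015 -0.02 -0.002 0 255;-0.035 -0.046 -0.002 0 255;-0.057 -0.075 -0.002 0 255;-0.08 -0.105 -0.002 0 255;-0.103 -0.135 -0.002 0 255;-0.126 -0.165 -0.002 0 255;-0.149 -0.195 -0.002 0 255;-0.17 -0.223 -0.002 0 255;-0.189 -0.2475 -0.002 0 255;-0.189 -0.2475 -0.002 0 255'
python3 -m inch '0 0 0 0 255;0 0 0 0 255'
python3 -c "
from h import *
print(delta([.6465,-.2495],.117))"
```

```text
clock: 33.0
ee_pos: [0.6477, -0.2516, 0.2313]
ee_rot: [0.003, -3.125, -0.001]
force: [0.7, 0.3, -1.2]
grip_width: 0.379
clock: 33.2
ee_pos: [0.6469, -0.251, 0.2294]
ee_rot: [0.003, -3.122, -0.003]
force: [0.2, 0.3, -1.2]
grip_width: 0.378
[-0.0017  0.0013  0.1124]
```

```bash
python3 -m inch '-0.001 0.001 0.03 0 255;-0.001 0.001 0.06 0 255;-0.001 0.001 0.085 0 255;-0.001 0.001 0.1 0 255;-0.001 0.001 0.106 0 255;-0.001 0.001 0.11 0 255;-0.001 0.001 0.113 0 255;-0.001 0.001 0.113 0 255;-0.001 0.001 0.113 0 255'
```

```text
clock: 34.1
ee_pos: [0.646, -0.2499, 0.1172]
ee_rot: [0.003, -3.124, -0.003]
force: [-0.3, 0.9, -0.5]
grip_width: 0.383
```

```bash
python3 -m inch '0 0 0.001 0 255;0 0 0.001 0 255;0 0 0.001 0 130;0 0 0.001 0 100;0 0 0.001 0 60;0 0 0.001 0 0;0 0 0.001 0 0;0 0 0.001 0 0;0 0 0.001 0 0;0 0 0.001 0 0'
python3 -m inch '0 0 -0.03 0 0;0 0 -0.06 0 0;0 0 -0.09 0 0;0 0 -0.12 0 0;0 0 -0.16 0 0;0 0 -0.2 0 0;0 0 -0.2 0 0;0 0 -0.2 0 0'
python3 - <<'E'
from h import *
for n in("scene","side"):cv2.imwrite(f"pics/{n}3.png",ctrl.camera(n)[:,:,::-1])
a=cv2.imread("pics/side3.png")[110:370,190:450];b=cv2.imread("pics/scene3.png")[80:350,150:450]
cv2.imwrite("pics/c3.png",np.hstack([cv2.resize(a,(400,400)),cv2.resize(b,(400,400))]))
E
```

```text
clock: 35.1
ee_pos: [0.646, -0.2499, 0.1162]
ee_rot: [0.003, -3.123, -0.003]
force: [-0.4, -0.3, -0.4]
grip_width: 0.985
clock: 35.9
ee_pos: [0.6497, -0.2502, 0.3167]
ee_rot: [0.003, -3.125, -0.002]
force: [-0.5, 0.4, -0.9]
grip_width: 1.001
```

View pics/c3.png

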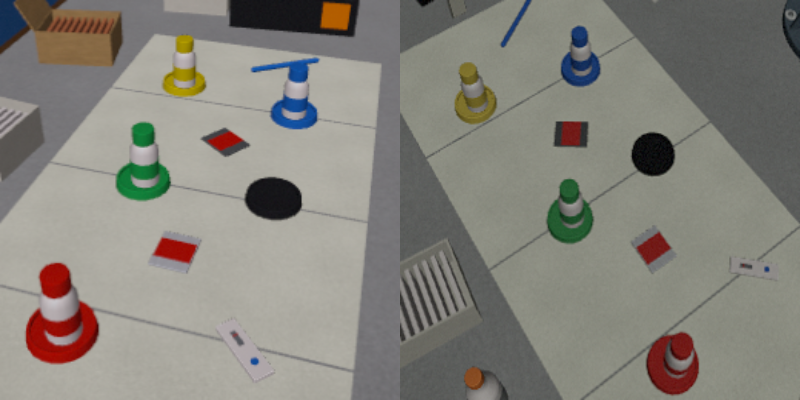

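All four bottles stand upright in their own dishes, the spare dish (crop 273,198) is empty and the cassette (244,348) is unmoved. Handing in.

```bash
python3 -c "
from plant import ctrl
print(ctrl.finish_job())"
```

```text
the job is handed in; nothing more can be done
None
```

All four bottles now stand upright in the dishes of their own cap colours, and the job is handed in at about 36 s on the robot's clock. I parked yellow in the spare dish, moved red, green and blue to their own dishes in that order, then brought yellow to its dish.

The last scene and side pictures show each bottle upright in its dish, the spare dish empty and the cassette where it was. The arm was up and clear with the gripper open, and reported forces never went above about 2 N.

One disagreement: the wrist camera placed some dish centres up to about 6 mm from where the scene and side cameras had them. I aimed between the two, well inside the roughly 12 mm of room the bottles have in the dishes. The tool also drifted to about 1° of tilt over the moves, with no visible effect.

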